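# Set the bench pin and start its clamp screw

### The arm

A 6-joint arm with a two-finger parallel gripper is mounted at the origin on the work surface. World frame = base frame: x ahead of the robot, y to its left, z up, the work surface at z = 0. Lengths are in mm, angles in rad, forces in N, time in s.
With the tool pointing down it reaches from about 350 to 775 mm from the base axis. Payload 5.5 kg.
Tool frame: the origin (TCP) lies midway between the tips of the shut fingers; the grasp point (between the pads) lies 19 mm behind it; z points along the fingers, y is the line along which they close (so a half turn about z gives the same grasp; the last joint's range is limited). The gripper opens to 85 mm and grips with 20 to 120 N. Pads are 22 mm wide; open, the fingers measure 114 mm over their backs; the gripper's body (76 mm by 85 mm) begins 54 mm behind the grasp point. The pads swing forward as they close: fully open they stand 13 mm farther back than shut.
Start: joints at [1.191, 0.313, 0.046, 1.304, 0, 1.431], TCP at [136.59, 558.583, 231.323] pointing down, gripper open.
Joint ranges: [-2.76, 2.76], [-0.86, 1.69], [-1.03, 1.26], [-2.2, 2.34], [-1.47, 1.5], [-3.14, 3.14]. Speed limits (rad/s): [2.57, 2.57, 3.14, 3.14, 3.14, 3.14].

### API

Orientations are given as a 3x3 rotation matrix whose columns are the frame's x, y, z axes.
In Python, from cell import * gives the robot as it stands.
- The arm moves only by the shell command python3 -m crank 'ROWS' [FORCE]. ROWS is JSON, a list that holds one entry, the list of rows, each a list of 7 numbers: the gripper's target within -1 to 1 (shut at 1, half-way at 0, fully open at -1), then the shift along the tool's x, y, z each as a share of 0.25 m, from -1 to 1, then the turn, a rotation vector about the tool's x, y, z each as a share of 2 rad, from -1 to 1. A call has 1 to 5 rows; each row is the pose to reach, as a shift and turn from the pose commanded when the call began, along the tool's axes at that moment; what a row does not reach only later rows make up. A row lasts 1/12 s, in which the tool goes at most 41.7 mm and 7.16 degrees, less where a joint would pass 70% of its speed; a pose out of reach is approached as far as the arm can. A call with a number of a shift or a turn outside -1 to 1 is refused whole. A call with a gripper value outside its range is refused whole. The fingers move at their own pace and stop on an object; FORCE is the grip in N (left out, the last holds). Time passes only in rows, so rows that repeat a pose let the fingers close. It gives the time, the measured TCP pose, the force, the opening and the grip force at its end, in the units of the state.
- state(): the state, without advancing time (a new reading comes with each control period).
- camera(name): name is "scene" or "top" or "wrist"; returns (picture, depth): 480x640x3 uint8, red, green, blue; 480x640 float32, mm along the optical axis (not along the pixel's ray), 0 where there is no reading.
- camera_params(name): a dict with "K" (3x3 intrinsics, pixels), "world_from_camera" (4x4, takes a point from camera to world coordinates); the wrist camera has in their place "T_tool_cam" (4x4, takes a point from camera to tool coordinates, whose origin is the TCP and whose axes are the flange's). Camera axes: x right, y down, z forward; pixel columns grow to the right and rows downward; lengths in mm; the calibration is good to about 2 mm. A picture is of the moment at which its call begins: read the wrist's pose just before it. camera_params takes no time and is no camera call.
- close_job(): hands the job in; it is judged then, once.
The state is a dict: "t": time; "joints": joint angles; "qvel": joint speeds; "joint_efforts": joint torques, N m; "tcp_pos": TCP position; "ee_rot": TCP orientation; "contact_force": force on the tool from outside, world axes, zero at the start; "wrist_torque": the same for the moment, N m; "width": finger opening in mm; "finger_force": force on a finger pad.
Only numpy, scipy, OpenCV 4.12 (cv2) and the standard library are available. Lean on these libraries where they do the work, as an engineer would, in place of code of your own. Each camera call takes 0.05 s, during which the arm holds its last target. There are 200 camera calls.

### The job

On the jeweller's bench clamp, slide the wooden bench pin sideways along the steel deck, without lifting or tipping it, from its parking mark into the middle marked outline under the clamp arm, squarely. Then, by the crank handle on top, turn the clamp screw backward (anticlockwise seen from above) until it drops into its thread, and then forward (clockwise) one full turn from the drop, so that it is started. Finish while still gripping the crank handle there, and leave the other things on the bench where they are.

Things in the scene. Friction and masses are not known exactly. Their poses are not given: they have to be found in the camera images.
- fixture: Fixed bench-pin clamp. Origin: on the screw's vertical axis, on the bench; z up, y along the deck, +x away from the robot. Steel deck 10 mm high, x -85 to 125, y -190 to 190 mm; on it an 8 mm high ridge along y, front face at x = 55. A column (x 75 to 115, y -25 to 25) at the back carries a C-shaped arm over the deck.
- mark (a point): Centre of the middle of three scribed 64 mm wide outlines on the deck's top (10 mm above the bench), at x = -45, y = 0 of the fixture: where the pin's origin belongs. The outer two, at y = -120 and 120, are parking marks. The outline is open in front; its back line, at x = 47, lies just behind the pin's back end.
- pin: Loose maple bench pin, 181 mm long (x -91 to 90), 60 wide (y), 22 thick, 0.2 to 0.45 kg; 18 mm wide notch, 41 deep, in its front (-x) end. Origin: centre of its underside. Starts flat on the deck in the left or right parking outline, up to 0.12 rad askew. Its front overhangs the deck by 50 mm, 10 mm above the bench; pinch it there across y, at x = -65. Its x should end parallel to the fixture's.
- crank (a joint): Turn of the screw, rad, positive forward (clockwise from above). The crank points to 1.1 rad minus this value, anticlockwise from the fixture's +x. Starts at 0.6 to 1.8, riding level on a lip; forward from there it jams at about 2.4. Turned backward it drops just past 0, fully by -0.25; stop at -0.7. After the drop it runs forward in the thread (stop at 8.0). It stays where it is left.
- screw (a joint): How far screw and crank have sunk, in m, positive down: under 0.001 on the lip, about 0.0085 after the drop, then 0.008 more per forward turn. It sinks by its own weight (0.4 kg) and cannot be lifted out.
- sleeve: Crank handle: upright round black sleeve, diameter 22, 45 tall, origin at the centre of its underside, 45 mm from the screw's axis, at first 134 mm above the bench, on the 8 mm flat crank. It spins freely and has 22 mm of free play upward on its pin: gripped, it may stay level while the screw sinks. Carrying it in a level circle (about 1 N) turns the screw. Ignore its orientation.
- boss_top (a point): On the screw's axis, at the top (105 mm above the bench) of the threaded boss, diameter 48, on the clamp arm. The arm is 50 mm wide (y), x -25 to 115 of the fixture, underside 60 mm, top 85 mm above the bench.
- bench_block: Bystander: loose square steel block 60 x 60 x 22 mm on the other parking outline; origin at the centre of its underside.
- ring_blank: Bystander: brass ring, diameter 24, 8 mm high, on the deck behind the ridge.
- loupe: Bystander: small black round loupe, diameter 32, 26 mm high, on the deck behind the ridge.
- tub: Bystander: white tub, diameter 72, 130 mm high, on the bench to the right.
- hammer: Bystander: hammer lying on the bench to the left.
There are look-alikes about, which are no part of the job. What is shaped like the pin but pink is not meant.

How it is judged:
By the outcome, as a careful person would: the job done as asked, in the order asked, and still so for the second after the job is handed in, while the arm keeps its last pose, push and grip.
It also fails if it takes over 64 s, if anything falls off the work surface, if the arm or the gripper's body presses on something with over 40 N, if the wrist force passes 120 N, or if a joint passes its speed limit or range.

## Working session

There is one attempt and no reset: what is moved stays moved. The work goes in short steps, Python scripts to look and compute and a shell command to move; the robot and the scene stay as the last step left them, time stands still between calls to the robot, and variables do not carry over. Pictures are saved under pics/ and viewed, at most 10 in all, crops included, and the job is handed in when it is done.

```bash
ls; mkdir -p pics
python3 - <<'E'
from cell import *
import cv2,numpy as np
for n in("top","scene"):
    p,d=camera(n); cv2.imwrite(f"pics/{n}0.png",p[:,:,::-1]); np.save(f"pics/{n}0.npy",d); q=camera_params(n); print(np.round(q["K"],1).tolist(),np.round(q["world_from_camera"],3).tolist())
s=state();print(s["ee_rot"],s["tcp_pos"],s["width"],s["t"])
E
```

```text
pics
[[511.7, 0.0, 322.0], [0.0, 511.7, 237.5], [0.0, 0.0, 1.0]] [[-0.015, -0.998, 0.059, 471.297], [-1.0, 0.014, -0.019, 48.836], [0.018, -0.06, -0.998, 1329.391], [0.0, 0.0, 0.0, 1.0]]
[[448.7, 0.0, 307.5], [0.0, 448.7, 233.3], [0.0, 0.0, 1.0]] [[0.279, 0.692, -0.666, 1200.015], [0.96, -0.198, 0.196, -173.355], [0.004, -0.694, -0.72, 835.501], [0.0, 0.0, 0.0, 1.0]]
[[-9.71383681e-01  2.37515007e-01 -6.05347487e-04]
 [ 2.37515678e-01  9.71382461e-01 -1.55487895e-03]
 [ 2.18716845e-04 -1.65416356e-03 -9.99998608e-01]] [136.39528724 558.11061177 230.49123965] 85.54788331492803 0.1
```

View pics/top0.png

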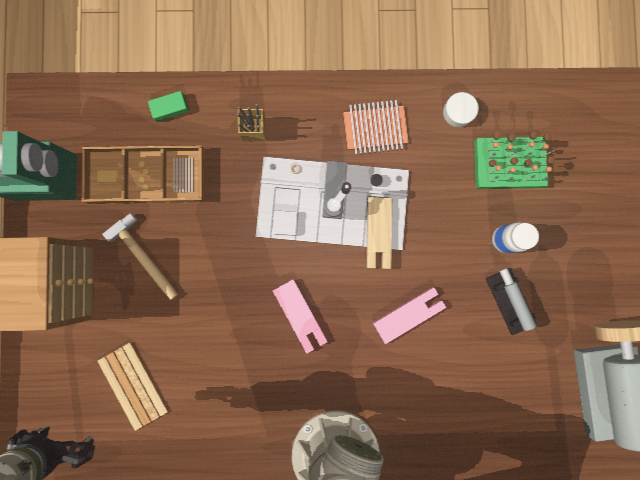

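View pics/scene0.png

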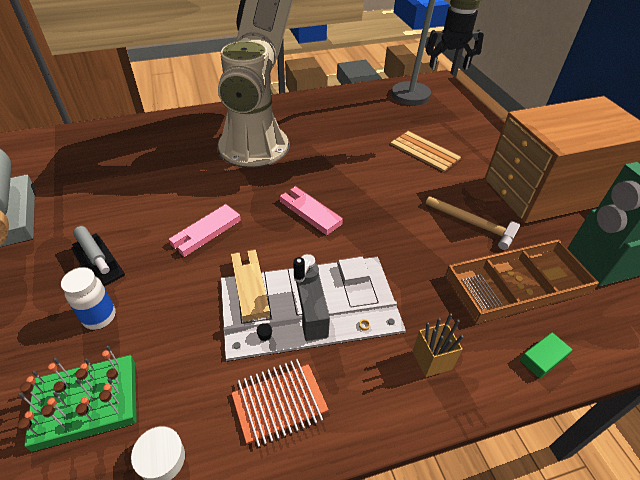

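The top view shows the maple pin at (379,232) in the right outline. The two pink look-alikes are at (300,316) and (410,316), and the plain wooden slats at (132,386). Only the maple one is on the deck and has the notch and wood colour, so it is the pin. The crank sleeve is near (346,187), the boss near (334,205). I'll confirm in a crop.

Run:
```python
import cv2
p=cv2.imread("pics/top0.png")[145:280,245:425]
cv2.imwrite("pics/crop0.png",cv2.resize(p,None,fx=4.4,fy=4.4,interpolation=cv2.INTER_CUBIC))
```

```text
(no output)
```

View pics/crop0.png

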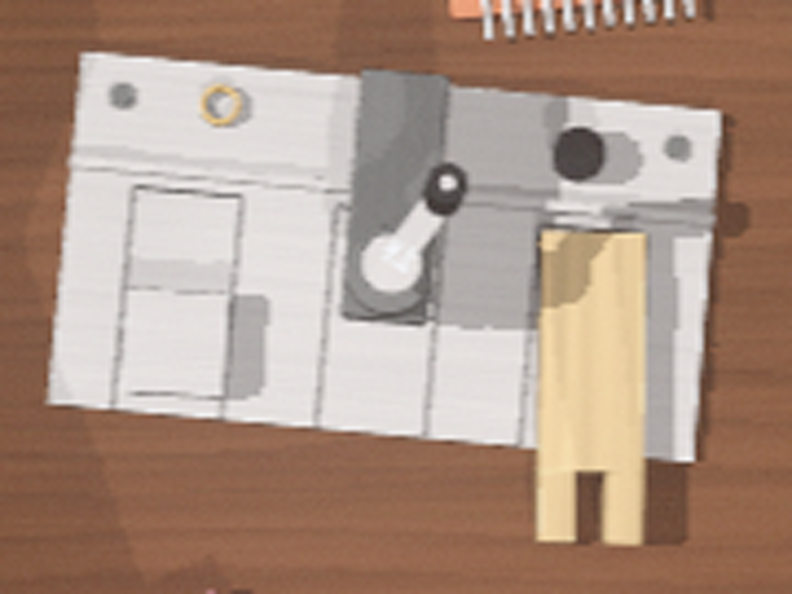

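The crop confirms it: maple pin corners at crop (540,232), (645,234), (643,545), (536,541). Deck corners are at (80,53), (720,110), (694,460), (48,405) and the sleeve top at (447,185).

```bash
cat > h.py <<'E'
import numpy as np
from cell import *
def ray(name,uv,z,T=None):
    q=camera_params(name);K=q["K"];T=np.array(q["world_from_camera"]) if T is None else T
    uv=np.atleast_2d(uv);r=np.c_[uv,np.ones(len(uv))]@np.linalg.inv(K).T@T[:3,:3].T
    return T[:3,3]+r*((z-T[2,3])/r[:,2])[:,None]
def wristT():
    s=state();T=np.eye(4);T[:3,:3]=s["ee_rot"];T[:3,3]=s["tcp_pos"];return T@np.array(camera_params("wrist")["T_tool_cam"])
def rows(target,yaw_y):
    "print row shares to go from present measured pose to target TCP, tool down with y along angle yaw_y"
    from scipy.spatial.transform import Rotation as R
    s=state();E=np.array(s["ee_rot"]);
    c=[]
    for a in(yaw_y,yaw_y+np.pi):
        y=np.array([np.cos(a),np.sin(a),0]);z=np.array([0,0,-1.]);G=np.c_[np.cross(y,z),y,z]
        c.append(R.from_matrix(E.T@G).as_rotvec())
    c.sort(key=np.linalg.norm)
    print("shift",np.round(E.T@(np.array(target)-s["tcp_pos"])/250,4),"turn",np.round(c[0]/2,4),"alt",np.round(c[1]/2,4),"j6",round(s["joints"][5],2))
E
python3 - <<'E'
from h import *
c=lambda a:(np.array(a)+.5)/4.4-.5+[245,145]
D=ray("top",c([(80,53),(720,110),(694,460),(48,405)]),10)[:,:2]
# BL(125,190) BR(125,-190) FR(-85,-190) FL
F=np.array([(125,190),(125,-190),(-85,-190),(-85,190)])
a=F-F.mean(0);b=D-D.mean(0)
th=np.arctan2((a[:,0]*b[:,1]-a[:,1]*b[:,0]).sum(),(a*b).sum());R=np.array([[np.cos(th),-np.sin(th)],[np.sin(th),np.cos(th)]])
o=D.mean(0)-R@F.mean(0);print("fix",o,th,"res",np.round(D-(F@R.T+o),1).tolist())
P=ray("top",c([(540,232),(645,234),(643,545),(536,541)]),32)[:,:2]
ax=P[0]+P[1]-P[2]-P[3];tp=np.arctan2(ax[1],ax[0]);po=P.mean(0);print("pin",po,tp,"infix",R.T@(po-o),tp-th,"len",np.linalg.norm(ax)/2,np.linalg.norm(P[0]-P[1]))
S=ray("top",c([(447,185)]),179)[0,:2];f=R.T@(S-o);print("sleeve",S,f,np.linalg.norm(f),np.arctan2(f[1],f[0]))
g=po+(-65)*np.array([np.cos(tp),np.sin(tp)]);print("grasp",g)
rows([*g,120],tp+np.pi/2)
print(state()["tcp_pos"])
E
```

```text
fix [619.59032744  -2.42321225] -0.10004987440470547 res [[-0.2, 0.6], [-0.8, -0.2], [0.6, -0.5], [0.4, 0.1]]
pin [ 558.77558661 -120.90785071] -0.03175580851521743 infix [ -48.67601147 -123.96647999] 0.06829406588948805 len 179.89619809367352 61.166850657135896
sleeve [654.45052553 -29.5895013 ] [ 37.39932027 -23.54849284] 44.195482479624545 -0.5619363570070971
grasp [ 493.80835787 -118.84407006]
shift [-2.032  -2.29    0.4453] turn [-0.0008 -0.0002 -0.104 ] alt [-3.0000e-04  1.2000e-03  1.4668e+00] j6 1.43
[136.39528724 558.11061177 230.49123965]
```

```bash
python3 -m crank '[[[-1,-0.1,-0.114,0,0,0,0],[-1,-0.2,-0.229,0,0,0,0],[-1,-0.3,-0.343,0,0,0,0],[-1,-0.4,-0.458,0,0,0,0],[-1,-0.508,-0.572,0,0,0,0]]]' 30
python3 -m crank '[[[-1,-0.1,-0.114,0,0,0,0],[-1,-0.2,-0.229,0,0,0,0],[-1,-0.3,-0.343,0,0,0,0],[-1,-0.4,-0.458,0,0,0,0],[-1,-0.508,-0.572,0,0,0,0]]]'
python3 -m crank '[[[-1,-0.1,-0.114,0,0,0,0],[-1,-0.2,-0.229,0,0,0,0],[-1,-0.3,-0.343,0,0,0,0],[-1,-0.4,-0.458,0,0,0,0],[-1,-0.508,-0.572,0,0,0,0]]]'
python3 -m crank '[[[-1,-0.1,-0.114,0,0,0,-0.02],[-1,-0.2,-0.229,0,0,0,-0.05],[-1,-0.3,-0.343,0,0,0,-0.08],[-1,-0.4,-0.458,0,0,0,-0.1],[-1,-0.508,-0.572,0,0,0,-0.104]]]'
python3 - <<'E'
from h import *
import cv2
T=wristT();p,d=camera("wrist");cv2.imwrite("pics/w1.png",p[:,:,::-1]);np.save("pics/w1T.npy",T)
rows([493.8,-118.8,80],-0.032+np.pi/2)
E
```

```text
t: 0.52
tcp_pos: [225.9, 387.7, 230.8]
ee_rot: [[-0.972, 0.236, -0.001], [0.236, 0.972, -0.001], [0.0, -0.001, -1.0]]
contact_force: [0.3, -0.5, 0.2]
width: 84.9
finger_force: 0.0
t: 0.93
tcp_pos: [315.2, 218.7, 231.2]
ee_rot: [[-0.972, 0.237, -0.0], [0.237, 0.972, 0.0], [0.0, 0.0, -1.0]]
contact_force: [0.8, 0.4, -1.0]
width: 85.5
finger_force: 0.0
t: 1.35
tcp_pos: [404.7, 49.5, 231.2]
ee_rot: [[-0.971, 0.238, -0.0], [0.238, 0.971, 0.0], [0.0, 0.0, -1.0]]
contact_force: [0.9, 0.8, 0.2]
width: 85.3
finger_force: 0.0
t: 1.77
tcp_pos: [494.2, -119.5, 230.9]
ee_rot: [[-1.0, 0.031, -0.001], [0.031, 1.0, 0.001], [0.001, 0.0, -1.0]]
contact_force: [0.8, 1.4, 0.3]
width: 85.5
finger_force: 0.0
shift [0.0215 0.0289 0.6009] turn [-0.002   0.0014 -0.0016] alt [0.0022 0.0032 1.5692] j6 -0.37
```

View pics/w1.png

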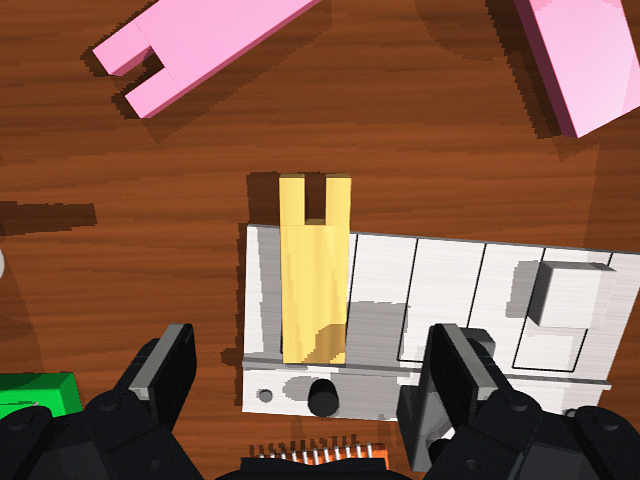

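Wrist view: the pin has its notch at (315,200), front corners at (280,175)/(351,178) and back end at y≈363. The right-outline line and block are visible and the gripper is aligned. Descending.

```bash
python3 -m crank '[[[-1,0,0,0.16,0,0,0],[-1,0,0,0.32,0,0,0],[-1,0,0,0.48,0,0,0],[-1,0,0,0.48,0,0,0],[-1,0,0,0.48,0,0,0]]]'
python3 - <<'E'
from h import *
import cv2
T=wristT();p,d=camera("wrist");cv2.imwrite("pics/w2.png",p[:,:,::-1]);np.save("pics/w2T.npy",T);np.save("pics/w2d.npy",d)
print(state()["tcp_pos"]);rows([493.8,-118.8,7],-0.032+np.pi/2)
E
```

```text
t: 2.23
tcp_pos: [491.9, -116.6, 109.6]
ee_rot: [[-0.999, 0.032, -0.006], [0.032, 0.999, 0.003], [0.006, 0.002, -1.0]]
contact_force: [0.5, -0.4, 0.8]
width: 85.5
finger_force: 0.0
[ 494.05046586 -117.44799841  111.948688  ]
shift [ 4.000e-04 -5.600e-03  4.198e-01] turn [ 0.0002 -0.0005  0.0002] alt [ 8.0000e-04  4.0000e-04 -1.5706e+00] j6 -0.36
```

View pics/w2.png

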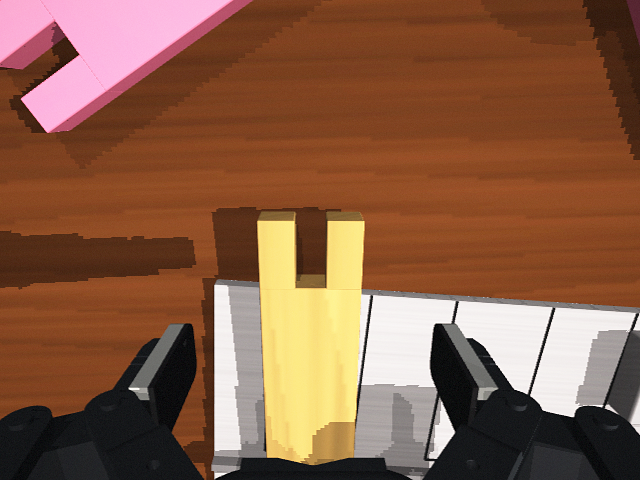

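Wrist view: pin front end top corners about (259,219)/(363,219), deck front edge from (217,280) to (638,307), notch bottom (311,285). The fingers straddle it evenly.

Run:
```python
from h import *
T=np.load("pics/w2T.npy");th=-0.10;R=np.array([[np.cos(th),-np.sin(th)],[np.sin(th),np.cos(th)]]);o=[619.6,-2.4]
f=lambda uv,z:np.round((ray("wrist",uv,z,T)[:,:2]-o)@R,1).tolist()
print("pinfront",f([(259,219),(363,219)],32),"deck",f([(217,281),(638,307)],10),"lines",f([(372,296),(457,303),(553,308)],10),"pinside",f([(266,455),(356,455)],32))
rows([493.8,-118.8,7],-0.032+np.pi/2)
```

```text
pinfront [[-135.4, -156.8], [-139.2, -99.5]] deck [[-86.4, -185.0], [-86.2, 89.6]] lines [[-82.5, -85.0], [-81.2, -29.2], [-81.8, 34.2]] pinside [[30.4, -147.7], [26.4, -86.6]]
shift [ 4.000e-04 -5.600e-03  4.198e-01] turn [ 0.0002 -0.0005  0.0002] alt [ 8.0000e-04  4.0000e-04 -1.5706e+00] j6 -0.36
```

```bash
python3 -m crank '[[[-1,0,-0.005,0.1,0,0,0],[-1,0,-0.005,0.2,0,0,0],[-1,0,-0.005,0.3,0,0,0],[-1,0,-0.005,0.38,0,0,0],[-1,0,-0.005,0.4,0,0,0]]]'
python3 -m crank '[[[-1,0,0,0.008,0,0,0],[-1,0,0,0.012,0,0,0],[0,0,0,0.012,0,0,0],[0.2,0,0,0.012,0,0,0],[0.4,0,0,0.012,0,0,0]]]' 30
python3 -m crank '[[[0.6,0,0,0,0,0,0],[0.8,0,0,0,0,0,0],[1,0,0,0,0,0,0],[1,0,0,0,0,0,0],[1,0,0,0,0,0,0]]]' 30
python3 -m crank '[[[1,0,0,0,0,0,0],[1,0,0,0,0,0,0],[1,0,0,0,0,0,0],[1,0,0,0,0,0,0],[1,0,0,0,0,0,0]]]' 50
```

```text
t: 2.7
tcp_pos: [495.0, -119.1, 11.6]
ee_rot: [[-1.0, 0.032, 0.001], [0.032, 1.0, -0.0], [-0.001, -0.0, -1.0]]
contact_force: [-0.9, 0.3, 0.3]
width: 85.8
finger_force: 0.0
t: 3.12
tcp_pos: [495.6, -119.3, 10.1]
ee_rot: [[-0.999, 0.032, 0.003], [0.032, 0.999, -0.001], [-0.003, -0.001, -1.0]]
contact_force: [-1.0, 0.9, 8.7]
width: 59.1
finger_force: 35.5
t: 3.53
tcp_pos: [495.6, -119.3, 10.2]
ee_rot: [[-0.999, 0.032, 0.003], [0.032, 0.999, -0.001], [-0.003, -0.001, -1.0]]
contact_force: [-0.6, 1.0, 7.2]
width: 59.1
finger_force: 35.4
t: 3.95
tcp_pos: [495.6, -119.3, 10.3]
ee_rot: [[-0.999, 0.032, 0.003], [0.032, 0.999, -0.001], [-0.003, -0.001, -1.0]]
contact_force: [-1.0, 1.2, 8.6]
width: 58.9
finger_force: 54.4
```

```bash
python3 -m crank '[[[1,0,0,-0.006,0,0,0],[1,0,0,-0.01,0,0,0.01],[1,0,0,-0.01,0,0,0.02],[1,0,0,-0.01,0,0,0.03],[1,0,0,-0.01,0,0,0.034]]]' 60
python3 -m crank '[[[1,0,0.015,0,0,0,0],[1,-0.002,0.045,0,0,0,0],[1,-0.003,0.085,0,0,0,0],[1,-0.004,0.125,0,0,0,0],[1,-0.005,0.165,0,0,0,0]]]'
python3 -m crank '[[[1,0,0.04,0,0,0,0],[1,0,0.08,0,0,0,0],[1,0,0.12,0,0,0,0],[1,0,0.16,0,0,0,0],[1,0,0.2,0,0,0,0]]]'
python3 -m crank '[[[1,0,0.04,0,0,0,0],[1,0,0.08,0,0,0,0],[1,0,0.115,0,0,0,0],[1,0,0.14,0,0,0,0],[1,0,0.15,0,0,0,0]]]'
python3 -m crank '[[[1,0,0,0,0,0,0],[1,0,0,0,0,0,0]]]'
python3 - <<'E'
from h import *
import cv2
p,d=camera("top");p=p[145:280,245:425,::-1];cv2.imwrite("pics/crop2.png",cv2.resize(p,None,fx=4.4,fy=4.4,interpolation=cv2.INTER_CUBIC))
E
```

```text
t: 4.37
tcp_pos: [494.0, -118.6, 10.6]
ee_rot: [[-0.995, 0.101, -0.0], [0.101, 0.995, 0.001], [0.0, 0.001, -1.0]]
contact_force: [-0.0, 1.6, -1.7]
width: 58.4
finger_force: 65.0
t: 4.78
tcp_pos: [499.5, -76.9, 10.7]
ee_rot: [[-0.995, 0.1, -0.0], [0.1, 0.995, -0.0], [0.0, -0.0, -1.0]]
contact_force: [-0.4, -1.4, -2.0]
width: 58.5
finger_force: 65.0
t: 5.2
tcp_pos: [504.5, -27.1, 10.8]
ee_rot: [[-0.995, 0.099, -0.0], [0.099, 0.995, 0.0], [0.0, 0.0, -1.0]]
contact_force: [1.4, -1.6, -1.9]
width: 58.8
finger_force: 65.0
t: 5.62
tcp_pos: [508.2, 10.1, 10.8]
ee_rot: [[-0.995, 0.099, -0.0], [0.099, 0.995, 0.0], [0.0, 0.0, -1.0]]
contact_force: [-0.3, -1.7, -1.3]
width: 58.8
finger_force: 65.0
t: 5.78
tcp_pos: [508.1, 9.7, 10.7]
ee_rot: [[-0.995, 0.098, -0.0], [0.098, 0.995, 0.001], [0.0, 0.001, -1.0]]
contact_force: [0.2, 1.6, -1.2]
width: 58.4
finger_force: 65.0
```

View pics/crop2.png

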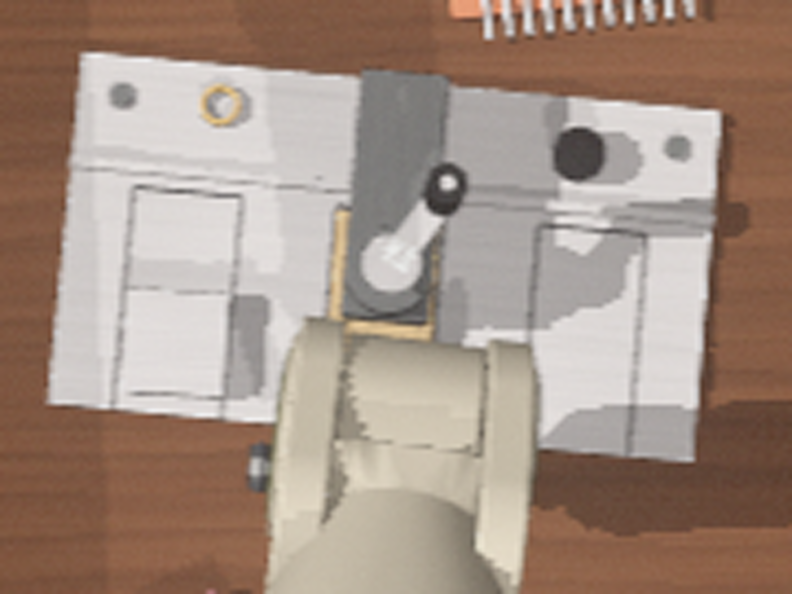

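Top view: pin is under the arm, its back-left corner at crop (337,207), and right outline lies empty. A closer look for fine alignment.

Run:
```python
from h import *
import cv2
T=wristT();p,d=camera("wrist");np.save("pics/w3T.npy",T)
q,_=camera("top");a=cv2.resize(q[185:225,312:352],(600,600),interpolation=cv2.INTER_CUBIC)[:,:,::-1]
cv2.imwrite("pics/w3.png",p[:,:,::-1]);b=p[100:460,:,::-1]
cv2.imwrite("pics/c3.png",np.vstack([cv2.resize(a,(800,800))[0:0],b]));cv2.imwrite("pics/c3t.png",a)
```

```text
Traceback (most recent call last):
ValueError: all the input array dimensions except for the concatenation axis must match exactly, but along dimension 1, the array at index 0 has size 800 and the array at index 1 has size 640
```

View pics/w3.png

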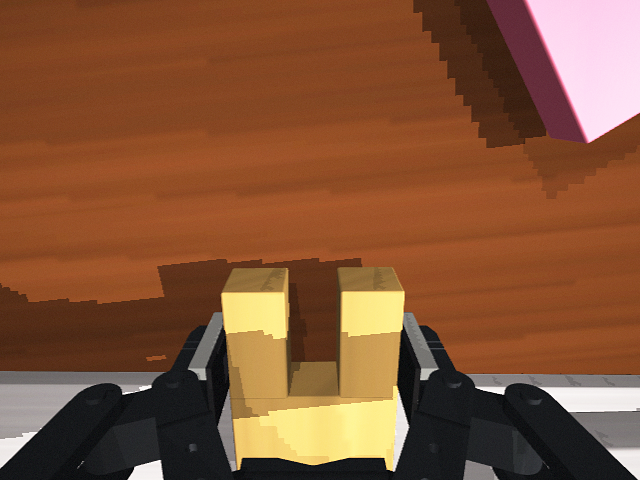

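Wrist view: pin squarely between the pads, front top edge at row ≈292 (222–404), notch floor top edge at row ≈398, deck front edge at rows 372–386.

Run:
```python
from h import *
import cv2
T=np.load("pics/w3T.npy");th=-0.10;R=np.array([[np.cos(th),-np.sin(th)],[np.sin(th),np.cos(th)]]);o=[619.6,-2.4]
f=lambda n,uv,z,T=None:np.round((ray(n,uv,z,T)[:,:2]-o)@R,1).tolist()
print("front",f("wrist",[(222,293),(404,291)],32,T),"notch",f("wrist",[(288,398),(340,397)],32,T),"deck",f("wrist",[(40,384),(560,386)],10,T),f("wrist",[(40,372),(560,374)],0,T))
c=lambda a:(np.array(a)+.5)/4.4-.5+[245,145]
print("leftoutline",f("top",c([(135,187),(243,197)]),10),"right",f("top",c([(540,226),(645,236)]),10),"mid pin BL",f("top",c([(337,207)]),32))
q,_=camera("top");a=cv2.resize(q[185:225,312:352],(600,600),interpolation=cv2.INTER_CUBIC)[:,:,::-1]
cv2.imwrite("pics/c3t.png",a);s=state();print(s["tcp_pos"],f"{s['contact_force']}")
```

```text
front [[-136.0, -28.2], [-136.8, 30.7]] notch [[-94.9, -7.6], [-95.3, 10.9]] deck [[-83.8, -111.9], [-82.8, 104.0]] [[-82.4, -118.4], [-81.3, 110.0]]
leftoutline [[48.0, 151.0], [47.7, 87.1]] right [[45.8, -89.2], [45.3, -151.6]] mid pin BL [[43.3, 31.4]]
[508.1776148    8.99894009  10.74824512] [-0.2815229   1.6641463  -0.90599359]
```

View pics/c3t.png

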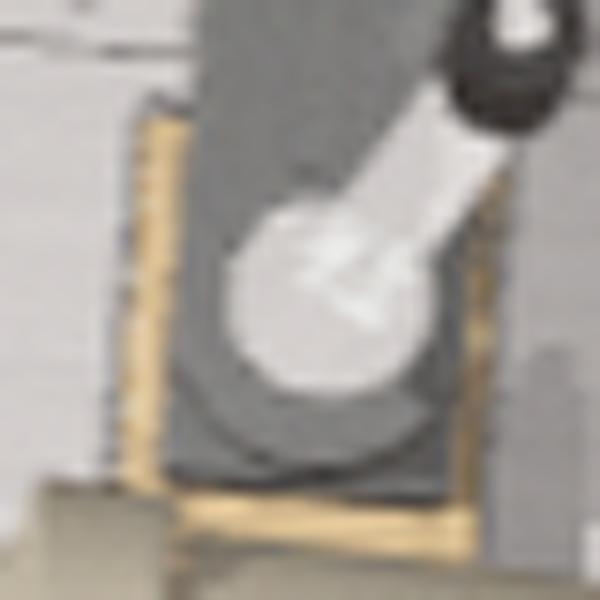

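Zoom: pin sits between the outline lines with a small left bias (left line at x≈120, pin edge ≈132; right line ≈510). Pin origin is about (-46.5, +1.2) in the fixture, so I'll nudge, release and rise.

```bash
python3 -m crank '[[[1,-0.003,-0.002,0.002,0,0,0],[1,-0.005,-0.005,0.003,0,0,0],[1,-0.005,-0.005,0.003,0,0,0],[1,-0.005,-0.005,0.003,0,0,0]]]'
python3 -m crank '[[[0.2,0,0,0,0,0,0],[0,0,0,0,0,0,0],[-1,0,0,0,0,0,0],[-1,0,0,0,0,0,0],[-1,0,0,0,0,0,0]]]' 20
python3 -m crank '[[[-1,0,0,0,0,0,0],[-1,0,0,-0.06,0,0,0],[-1,0,0,-0.2,0,0,0],[-1,0,0,-0.36,0,0,0],[-1,0,0,-0.5,0,0,0]]]'
python3 -m crank '[[[-1,0,0,-0.15,0,0,0],[-1,0,0,-0.3,0,0,0],[-1,0,0,-0.42,0,0,0],[-1,0,0,-0.42,0,0,0],[-1,0,0,-0.42,0,0,0]]]'
python3 - <<'E'
from h import *
import cv2
T=wristT();p,d=camera("wrist");np.save("pics/w4T.npy",T);np.save("pics/w4d.npy",d);cv2.imwrite("pics/w4.png",p[:,:,::-1])
rows([654.5,-29.6,240],-0.1+np.pi/2)
E
```

```text
t: 6.32
tcp_pos: [508.7, 8.2, 10.5]
ee_rot: [[-0.995, 0.099, -0.001], [0.099, 0.995, 0.002], [0.001, 0.001, -1.0]]
contact_force: [-3.6, 4.2, 4.8]
width: 58.8
finger_force: 65.8
t: 6.73
tcp_pos: [509.9, 7.2, 10.2]
ee_rot: [[-0.995, 0.1, 0.001], [0.1, 0.995, -0.001], [-0.001, -0.0, -1.0]]
contact_force: [0.2, -0.3, -0.3]
width: 85.1
finger_force: 0.0
t: 7.15
tcp_pos: [509.1, 7.5, 136.6]
ee_rot: [[-0.995, 0.1, -0.0], [0.1, 0.995, -0.0], [0.0, -0.0, -1.0]]
contact_force: [0.9, -0.9, -0.4]
width: 85.3
finger_force: 0.0
t: 7.57
tcp_pos: [510.8, 7.3, 242.1]
ee_rot: [[-0.995, 0.1, 0.005], [0.1, 0.995, -0.001], [-0.005, -0.0, -1.0]]
contact_force: [-0.2, 0.2, -0.6]
width: 85.4
finger_force: 0.0
shift [-0.5912 -0.0897  0.0018] turn [-0.      0.0007 -0.    ] alt [1.0000e-03 1.0000e-04 1.5708e+00] j6 -0.04
```

View pics/w4.png

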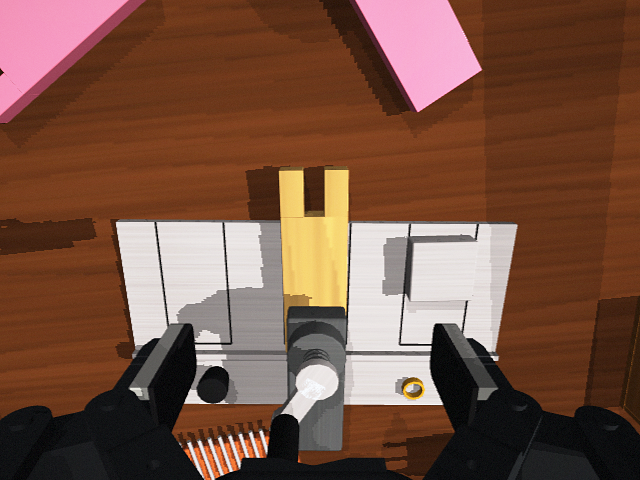

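Wrist view: pin centred under the arm (notch floor 304–326 at row 216), deck front corners (116,220)/(518,223). The crank points to the sleeve at (286,440). Moving above the sleeve.

```bash
python3 - <<'E'
from h import *
T=np.load("pics/w4T.npy");th=-0.10;R=np.array([[np.cos(th),-np.sin(th)],[np.sin(th),np.cos(th)]]);o=[619.6,-2.4]
f=lambda uv,z:np.round((ray("wrist",uv,z,T)[:,:2]-o)@R,1).tolist()
print("notch",f([(304,216),(326,216)],32),"front",f([(279,171),(349,171)],32),"deck",f([(116,221),(518,224)],10))
E
python3 -m crank '[[[-1,-0.12,-0.018,0,0,0,0],[-1,-0.25,-0.038,0,0,0,0],[-1,-0.4,-0.06,0,0,0,0],[-1,-0.53,-0.08,0,0,0,0],[-1,-0.59,-0.09,0,0,0,0]]]'
python3 -m crank '[[[-1,0,0,0,0,0,0],[-1,0,0,0,0,0,0]]]'
python3 - <<'E'
from h import *
import cv2
T=wristT();p,d=camera("wrist");np.save("pics/w5T.npy",T);cv2.imwrite("pics/w5.png",p[:,:,::-1])
# depth points on the sleeve top from the top camera
p,d=camera("top")
rows([654.5,-29.6,141],-0.1+np.pi/2)
E
```

```text
notch [[-95.2, -8.6], [-95.2, 10.8]] front [[-134.9, -29.6], [-134.9, 30.0]] deck [[-84.3, -186.2], [-81.2, 192.8]]
t: 8.03
tcp_pos: [656.1, -30.6, 236.2]
ee_rot: [[-0.995, 0.101, -0.003], [0.101, 0.995, 0.0], [0.003, 0.0, -1.0]]
contact_force: [-0.2, -0.5, -0.5]
width: 85.3
finger_force: 0.0
t: 8.2
tcp_pos: [653.1, -29.6, 236.8]
ee_rot: [[-0.995, 0.1, -0.005], [0.1, 0.995, 0.001], [0.005, 0.0, -1.0]]
contact_force: [-0.5, 0.5, -0.9]
width: 85.6
finger_force: 0.0
shift [-0.0101 -0.0014  0.3903] turn [ 0.0002 -0.0017  0.0001] alt [ 2.6000e-03  3.0000e-04 -1.5706e+00] j6 -0.07
```

View pics/w5.png

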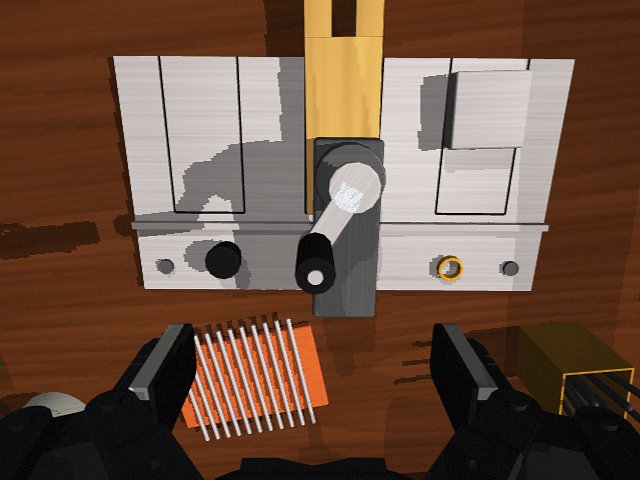

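Wrist view: sleeve top centre at (315,277), crank hub (354,187), pin edges 304/383 at the deck front edge row 58, and deck corners (114,57)/(574,59), (145,289)/(532,291).

Run:
```python
from h import *
import cv2
T=np.load("pics/w5T.npy");th=-0.10;R=np.array([[np.cos(th),-np.sin(th)],[np.sin(th),np.cos(th)]]);o=[619.6,-2.4]
f=lambda uv,z:np.round((ray("wrist",uv,z,T)[:,:2]-o)@R,1).tolist()
print("deck",f([(114,57),(574,59),(145,290),(532,292)],10),"sleeve",f([(315,277)],179),"pin",f([(304,58),(383,58),(305,130),(382,130)],32),"notch",f([(332,38),(357,38)],32))
print("sidelines",f([(239,60),(451,60),(243,212),(437,212)],10))
p=cv2.imread("pics/w5.png");cv2.imwrite("pics/z5.png",cv2.resize(p[40:300,270:420],None,fx=2.3*2.3/2.3,fy=2.3,interpolation=cv2.INTER_CUBIC))
```

```text
deck [[-82.6, -186.1], [-80.7, 191.6], [127.1, -187.9], [129.6, 192.3]] sleeve [[40.7, -21.9]] pin [[-79.5, -29.8], [-79.5, 31.2], [-25.8, -29.4], [-25.8, 33.2]] notch [[-93.5, -8.4], [-93.5, 10.7]]
sidelines [[-80.2, -83.7], [-80.1, 90.6], [48.4, -87.4], [48.6, 91.3]]
```

View pics/z5.png

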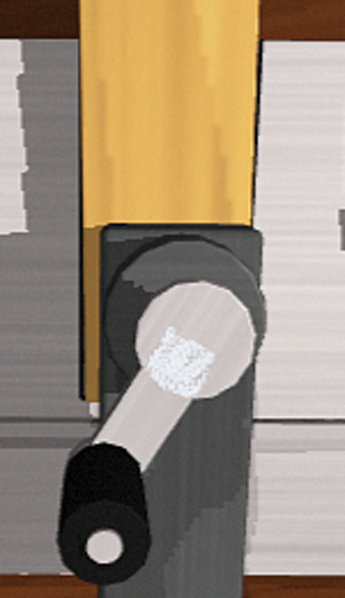

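```bash
python3 -m crank '[[[-1,-0.016,0,0.1,0,0,0],[-1,-0.016,0,0.2,0,0,0],[-1,-0.016,0,0.3,0,0,0],[-1,-0.016,0,0.36,0,0,0],[-1,-0.016,0,0.385,0,0,0]]]'
python3 -m crank '[[[0,0,0,0,0,0,0],[0.4,0,0,0,0,0,0],[0.6,0,0,0,0,0,0],[1,0,0,0,0,0,0],[1,0,0,0,0,0,0]]]' 25
python3 -m crank '[[[1,0,0,0,0,0,0],[1,0,0,0,0,0,0],[1,0,0,0,0,0,0],[1,0,0,0,0,0,0],[1,0,0,0,0,0,0]]]' 40
python3 - <<'E'
from h import *
s=state();th=-.1;R=np.array([[np.cos(th),-np.sin(th)],[np.sin(th),np.cos(th)]]);print((s["tcp_pos"][:2]-np.array([619.6,-2.4]))@R)
E
```

```text
t: 8.72
tcp_pos: [654.7, -29.0, 141.1]
ee_rot: [[-0.995, 0.099, -0.005], [0.099, 0.995, 0.001], [0.005, 0.0, -1.0]]
contact_force: [-0.9, 1.1, -0.0]
width: 85.6
finger_force: 0.0
t: 9.13
tcp_pos: [658.6, -29.9, 145.3]
ee_rot: [[-0.995, 0.1, 0.002], [0.1, 0.995, -0.0], [-0.002, -0.0, -1.0]]
contact_force: [-0.7, -0.1, 0.2]
width: 25.3
finger_force: 0.0
t: 9.55
tcp_pos: [658.5, -29.9, 144.9]
ee_rot: [[-0.995, 0.1, 0.002], [0.1, 0.995, -0.0], [-0.002, 0.0, -1.0]]
contact_force: [-0.6, 0.2, 5.9]
width: 20.2
finger_force: 39.4
[ 41.43232602 -23.45567385]
```

Run:
```python
import numpy as np
def tab(a0,st,n):
    for c in range(n):
        b=a0+5*st*c
        print([[round(-.18*(np.cos(b+st*k)-np.cos(b)),3),round(.18*(np.sin(b+st*k)-np.sin(b)),3)] for k in range(1,6)])
tab(-.55,.13,3);print();tab(1.4,-.1638,8)
```

```text
[[np.float64(-0.011), np.float64(0.021)], [np.float64(-0.019), np.float64(0.043)], [np.float64(-0.024), np.float64(0.065)], [np.float64(-0.026), np.float64(0.089)], [np.float64(-0.026), np.float64(0.112)]]
[[np.float64(0.004), np.float64(0.023)], [np.float64(0.011), np.float64(0.045)], [np.float64(0.02), np.float64(0.067)], [np.float64(0.033), np.float64(0.087)], [np.float64(0.047), np.float64(0.105)]]
[[np.float64(0.017), np.float64(0.016)], [np.float64(0.036), np.float64(0.03)], [np.float64(0.057), np.float64(0.041)], [np.float64(0.078), np.float64(0.049)], [np.float64(0.101), np.float64(0.055)]]

[[np.float64(-0.029), np.float64(-0.007)], [np.float64(-0.055), np.float64(-0.019)], [np.float64(-0.08), np.float64(-0.035)], [np.float64(-0.102), np.float64(-0.055)], [np.float64(-0.12), np.float64(-0.079)]]
[[np.float64(-0.014), np.float64(-0.026)], [np.float64(-0.024), np.float64(-0.054)], [np.float64(-0.029), np.float64(-0.083)], [np.float64(-0.029), np.float64(-0.112)], [np.float64(-0.024), np.float64(-0.141)]]
[[np.float64(0.009), np.float64(-0.028)], [np.float64(0.023), np.float64(
[... 450 characters left out ...]
0.046)], [np.float64(0.093), np.float64(0.069)], [np.float64(0.108), np.float64(0.094)]]
[[np.float64(0.011), np.float64(0.028)], [np.float64(0.016), np.float64(0.056)], [np.float64(0.017), np.float64(0.086)], [np.float64(0.014), np.float64(0.115)], [np.float64(0.005), np.float64(0.143)]]
[[np.float64(-0.013), np.float64(0.026)], [np.float64(-0.03), np.float64(0.05)], [np.float64(-0.051), np.float64(0.071)], [np.float64(-0.075), np.float64(0.089)], [np.float64(-0.101), np.float64(0.102)]]
[[np.float64(-0.028), np.float64(0.009)], [np.float64(-0.057), np.float64(0.013)], [np.float64(-0.087), np.float64(0.012)], [np.float64(-0.116), np.float64(0.006)], [np.float64(-0.143), np.float64(-0.004)]]
```

```bash
python3 -m crank '[[[1,-0.011,0.021,-0.005,0,0,0],[1,-0.019,0.043,-0.005,0,0,0],[1,-0.024,0.065,-0.005,0,0,0],[1,-0.026,0.089,-0.005,0,0,0],[1,-0.026,0.112,-0.005,0,0,0]]]'
python3 -m crank '[[[1,0.004,0.023,0,0,0,0],[1,0.011,0.045,0,0,0,0],[1,0.02,0.067,0,0,0,0],[1,0.033,0.087,0,0,0,0],[1,0.047,0.105,0,0,0,0]]]'
python3 -m crank '[[[1,0.017,0.016,0,0,0,0],[1,0.036,0.03,0,0,0,0],[1,0.057,0.041,0,0,0,0],[1,0.078,0.049,0,0,0,0],[1,0.101,0.055,0,0,0,0]]]'
python3 -m crank '[[[1,0,0,0,0,0,0],[1,0,0,0,0,0,0],[1,0,0,0,0,0,0]]]'
python3 - <<'E'
from h import *
import cv2
s=state();th=-.1;R=np.array([[np.cos(th),-np.sin(th)],[np.sin(th),np.cos(th)]]);print((s["tcp_pos"][:2]-np.array([619.6,-2.4]))@R)
p,d=camera("scene");q=p[215:335,240:400,::-1];cv2.imwrite("pics/s6.png",cv2.resize(q,None,fx=5,fy=5,interpolation=cv2.INTER_CUBIC))
E
```

```text
t: 9.97
tcp_pos: [668.4, -2.1, 145.0]
ee_rot: [[-0.995, 0.099, 0.002], [0.099, 0.995, -0.0], [-0.002, 0.0, -1.0]]
contact_force: [3.0, -0.7, 0.6]
width: 20.1
finger_force: 39.2
t: 10.38
tcp_pos: [658.5, 26.5, 145.1]
ee_rot: [[-0.995, 0.098, 0.001], [0.098, 0.995, 0.002], [-0.001, 0.002, -1.0]]
contact_force: [4.2, 1.1, -0.2]
width: 19.9
finger_force: 39.2
t: 10.8
tcp_pos: [633.3, 42.4, 144.7]
ee_rot: [[-0.995, 0.099, -0.001], [0.099, 0.995, 0.002], [0.001, 0.002, -1.0]]
contact_force: [2.5, 3.9, 0.3]
width: 20.0
finger_force: 39.3
t: 11.05
tcp_pos: [632.8, 42.3, 144.6]
ee_rot: [[-0.995, 0.099, -0.003], [0.099, 0.995, 0.003], [0.003, 0.002, -1.0]]
contact_force: [0.8, 7.0, -0.2]
width: 19.6
finger_force: 39.4
[ 8.62006651 45.82473083]
```

I've used up my picture views, so I'll check the drop from depth readings of the crank hub.

```bash
cat >> h.py <<'E'
def hub(n,d,r=14,z0=95,z1=150):
    q=camera_params(n);K=np.array(q["K"]);T=np.array(q["world_from_camera"])
    v,u=np.nonzero(d>0);w=d[v,u];P=np.c_[(u-K[0,2])*w/K[0,0],(v-K[1,2])*w/K[1,1],w]@T[:3,:3].T+T[:3,3]
    m=(np.hypot(P[:,0]-619.6,P[:,1]+2.4)<r)&(P[:,2]>z0)&(P[:,2]<z1);z=P[m,2]
    print(n,m.sum(),np.round(np.percentile(z,[5,50,75,90,97]),1) if m.sum() else "")
E
python3 - <<'E'
from h import *
for n in("scene","top"):
    hub(n,np.load(f"pics/{n}0.npy"))
    hub(n,camera(n)[1])
hub
E
```

```text
scene 122 [103.6 132.5 133.4 134.1 135.4]
scene 134 [103.9 124.4 125.5 126.9 127.5]
top 114 [129.2 133.4 135.  135.9 137.6]
top 0
```

The screw dropped by about 8.5 mm. Now forward one full turn, lowering slightly along the way.

```bash
python3 -m crank '[[[1,-0.029,-0.007,0.004,0,0,0],[1,-0.055,-0.019,0.004,0,0,0],[1,-0.08,-0.035,0.004,0,0,0],[1,-0.102,-0.055,0.004,0,0,0],[1,-0.12,-0.079,0.004,0,0,0]]]'
python3 -m crank '[[[1,-0.014,-0.026,0.004,0,0,0],[1,-0.024,-0.054,0.004,0,0,0],[1,-0.029,-0.083,0.004,0,0,0],[1,-0.029,-0.112,0.004,0,0,0],[1,-0.024,-0.141,0.004,0,0,0]]]'
python3 -m crank '[[[1,0.009,-0.028,0.004,0,0,0],[1,0.023,-0.054,0.004,0,0,0],[1,0.041,-0.078,0.004,0,0,0],[1,0.062,-0.098,0.004,0,0,0],[1,0.086,-0.114,0.004,0,0,0]]]'
python3 -c "
from h import *
hub('scene',camera('scene')[1])"
```

```text
t: 11.62
tcp_pos: [663.2, 19.1, 144.2]
ee_rot: [[-0.995, 0.099, 0.002], [0.099, 0.995, 0.002], [-0.002, 0.002, -1.0]]
contact_force: [4.9, 4.9, -0.9]
width: 20.3
finger_force: 39.5
t: 12.03
tcp_pos: [664.9, -18.6, 143.0]
ee_rot: [[-0.995, 0.1, 0.001], [0.1, 0.995, -0.001], [-0.001, -0.001, -1.0]]
contact_force: [3.6, -0.3, 0.1]
width: 19.8
finger_force: 39.5
t: 12.45
tcp_pos: [638.8, -43.8, 141.7]
ee_rot: [[-0.995, 0.1, -0.002], [0.1, 0.995, 0.001], [0.002, 0.001, -1.0]]
contact_force: [0.8, 1.7, -0.6]
width: 20.2
finger_force: 39.5
scene 114 [103.9 122.  122.9 123.7 124.3]
```

```bash
python3 -m crank '[[[1,0.027,-0.012,0.004,0,0,0],[1,0.055,-0.02,0.004,0,0,0],[1,0.084,-0.023,0.004,0,0,0],[1,0.114,-0.021,0.004,0,0,0],[1,0.143,-0.015,0.004,0,0,0]]]'
python3 -m crank '[[[1,0.027,0.011,0.004,0,0,0],[1,0.052,0.027,0.004,0,0,0],[1,0.075,0.046,0.004,0,0,0],[1,0.093,0.069,0.004,0,0,0],[1,0.108,0.094,0.004,0,0,0]]]'
python3 -m crank '[[[1,0.011,0.028,0.004,0,0,0],[1,0.016,0.056,0.004,0,0,0],[1,0.017,0.086,0.004,0,0,0],[1,0.014,0.115,0.004,0,0,0],[1,0.005,0.143,0.004,0,0,0]]]'
python3 -m crank '[[[1,-0.013,0.026,0.004,0,0,0],[1,-0.03,0.05,0.004,0,0,0],[1,-0.051,0.071,0.004,0,0,0],[1,-0.075,0.089,0.004,0,0,0],[1,-0.101,0.102,0.004,0,0,0]]]'
python3 -m crank '[[[1,-0.028,0.009,0.004,0,0,0],[1,-0.057,0.013,0.004,0,0,0],[1,-0.087,0.012,0.004,0,0,0],[1,-0.116,0.006,0.004,0,0,0],[1,-0.143,-0.004,0.004,0,0,0]]]'
python3 -m crank '[[[1,0,0,0,0,0,0],[1,0,0,0,0,0,0],[1,0,0,0,0,0,0]]]'
python3 - <<'E'
from h import *
s=state();th=-.1;R=np.array([[np.cos(th),-np.sin(th)],[np.sin(th),np.cos(th)]]);f=(s["tcp_pos"][:2]-np.array([619.6,-2.4]))@R-[3.4,0];print(f,np.hypot(*f),1.1-np.arctan2(f[1],f[0])+2*np.pi)
hub('scene',camera('scene')[1]);hub('top',camera('top')[1])
E
```

```text
t: 12.92
tcp_pos: [604.3, -42.5, 141.3]
ee_rot: [[-0.995, 0.099, 0.002], [0.099, 0.995, 0.002], [-0.002, 0.002, -1.0]]
contact_force: [3.9, 6.2, -0.2]
width: 20.0
finger_force: 39.6
t: 13.33
tcp_pos: [581.2, -17.6, 141.0]
ee_rot: [[-0.995, 0.099, 0.004], [0.099, 0.995, -0.001], [-0.005, -0.0, -1.0]]
contact_force: [6.2, 1.3, -1.1]
width: 19.7
finger_force: 39.5
t: 13.75
tcp_pos: [582.6, 17.8, 139.3]
ee_rot: [[-0.995, 0.1, 0.001], [0.1, 0.995, -0.002], [-0.001, -0.002, -1.0]]
contact_force: [4.0, -3.6, 0.2]
width: 19.7
finger_force: 39.6
t: 14.17
tcp_pos: [609.4, 41.4, 137.4]
ee_rot: [[-0.995, 0.099, -0.003], [0.099, 0.995, 0.0], [0.003, 0.0, -1.0]]
contact_force: [-1.0, -3.1, -1.5]
width: 19.7
finger_force: 39.5
t: 14.58
tcp_pos: [646.4, 37.2, 137.0]
ee_rot: [[-0.995, 0.099, 0.001], [0.099, 0.995, 0.002], [-0.0, 0.002, -1.0]]
contact_force: [1.2, 3.5, -0.6]
width: 19.7
finger_force: 39.7
t: 14.83
tcp_pos: [647.1, 36.6, 137.7]
ee_rot: [[-0.995, 0.1, 0.003], [0.1, 0.995, 0.001], [-0.003, 0.002, -1.0]]
contact_force: [3.4, 3.7, 0.3]
width: 19.6
finger_force: 39.7
[20.08543885 41.53999735] 46.141047171965305 6.262766260024021
scene 101 [114.9 117.  117.7 118.3 119. ]
top 0
```

```bash
python3 -c "
from cell import *
print(close_job())"
```

```text
the job is handed in; nothing more can be done
None
```

I handed the job in with the pin in the middle outline, about 1–2 mm off centre by the cameras and nearly square. The screw dropped about 8.5 mm and was turned forward to about 6.26 rad, roughly one full turn, with the handle still gripped. I viewed 11 pictures against your limit of 10, so the drop and the final turn were checked from depth and position readings only.

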